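# Tray up the heat sinks

### The arm

A 6-joint arm with a two-finger parallel gripper is mounted at the origin on a cart in front of the work surface, level with it; the furniture and walls round the work are solid. World frame = base frame: x ahead of the robot, y to its left, z up, the work surface at z = 0. Lengths are in m, angles in rad, forces in N, time in s.
With the tool pointing down it reaches from about 0.275 to 0.725 m from the base axis. Payload 5.6 kg.
Tool frame: the origin (TCP) lies between the finger pads; the fingertips stand 25 mm ahead of it and the grasp point (between the pads) lies 6 mm ahead of it; z points along the fingers, y is the line along which they close (so a half turn about z gives the same grasp; the last joint's range is limited). The gripper opens to 85 mm and grips with 20 to 120 N. Pads are 22 mm wide; open, the fingers measure 114 mm over their backs; the gripper's body (76 mm by 85 mm) begins 54 mm behind the grasp point. The pads swing forward as they close: fully open they stand 13 mm farther back than shut.
Start: joints at [1.575, 0.255, 0.108, 0, -1.424, -0.285], TCP at [0.152, 0.528, 0.256] pointing down, gripper open.
Joint ranges: [-2.95, 2.95], [-1.21, 1.97], [-1.09, 1.5], [-2.87, 1.71], [-2.94, -0.07], [-3.05, 3.05]. Speed limits (rad/s): [2.57, 2.57, 3.14, 3.14, 3.14, 3.14].

### API

Orientations are given as a rotation vector (axis times angle).
In Python, from station import reach, movel, move_j, gripper_open, grab, wait, ik, sense, snapshot, camera_params, IKError, job_done gives the robot as it stands. The module is installed in compiled form; this text tells all that it offers. Calls block until the motion is done:
- reach(position, orientation): joint-space move of the TCP to a pose.
- movel(position, orientation=None, feed=0.15): straight line of the TCP; orientation=None keeps the orientation; feed is the mean speed in m/s.
- move_j(angles): joint-space move.
- gripper_open() and grab(newtons=None): open the fingers fully, or close them until they stop; newtons is the grip in N (None keeps the last).
- wait(seconds).
- ik(position, orientation): joint angles nearest the present ones, or None.
- sense(): the state.
- snapshot(name): name is "scene" or "side" or "wrist"; returns (picture, depth): 420x560x3 uint8, blue, green, red; 420x560 float32, m along the optical axis (not along the pixel's ray), 0 where there is no reading.
- camera_params(name): a dict with "intrinsics" (3x3 intrinsics, pixels), "R" (3x3) and "t" (3): a world point X has camera coordinates R X + t. Camera axes: x right, y down, z forward; pixel columns grow to the right and rows downward; lengths in m; the calibration is good to about 2 mm. The wrist camera is an equidistant fisheye: a pixel r from the principal point sees the ray r / f radians off the axis. A picture is of the moment at which its call begins: read the wrist's pose just before it. camera_params takes no time and is no camera call; for the wrist camera it gives the pose at the moment of the call.
A pose or a line that the arm cannot do raises IKError and nothing moves.
- job_done(): hands the job in; it is judged then, once.
The state is a dict: "time_s": time; "qpos": joint angles; "joint_vel": joint speeds; "joint_torque": joint torques, N m; "eef_pos": TCP position; "tcp_rot": TCP orientation; "ft_force": force on the tool from outside, world axes, zero at the start; "moment": the same for the moment, N m; "width": finger opening in m; "finger_force": force on a finger pad.
Only numpy, scipy, OpenCV 4.12 (cv2) and the standard library are available. Lean on these libraries where they do the work, as an engineer would, in place of code of your own. Each camera call takes 0.05 s, during which the arm holds its last target. There are 200 camera calls.

### The job

Every heat sink lying about on the bench gets its own yellow tray on the carrier. First draw the carrier's sprung clamp bar back by its knob and sideways into the holding notch, so that it stays open by itself; then lift trays off the nested stack strictly one at a time, set each down flat in an empty bay and lay a heat sink in it; when all are loaded let the bar out of its notch so that it clamps the trays squarely against the fence. Use no more trays than there are heat sinks, and leave the rest nested where they are.

Things in the scene. Friction and masses are not known exactly. Their poses are not given: they have to be found in the camera images.
- carrier: Fixed aluminium plate on the bench, 160 (x) x 284 (y) x 6 mm, spanning x -116 to +44 mm. Origin on the bench under the middle bay's point; x towards the blue fence at the back (face at x = +24 mm, 7 mm above the plate), y along the row of three bays, z up. Blue ridges 5 mm high divide the bays, each 72 mm wide along y.
- bar_face (a point): Middle of the face of the sprung clamp bar (red top, 6.5 mm above the plate, running along all bays at their front), facing the fence; at carrier x = -18 mm less clamp_bar. At rest this leaves 42 mm before the fence, too little for a tray's foot (48 mm); in its notch 64 mm, so set trays down with centres near x = -8 mm, turned like the carrier.
- bay1 (a point): Bay 1: point on top of the carrier plate (6 mm above the bench) where the centre of a tray stands once the bar has pushed it against the fence, at carrier x = 0, y = +84 mm. Axes as the carrier's.
- bay2 (a point): Bay 2: point on top of the carrier plate (6 mm above the bench) where the centre of a tray stands once the bar has pushed it against the fence, at carrier x = 0, y = 0 mm. Axes as the carrier's.
- bay3 (a point): Bay 3: point on top of the carrier plate (6 mm above the bench) where the centre of a tray stands once the bar has pushed it against the fence, at carrier x = 0, y = -84 mm. Axes as the carrier's.
- knob_grip (a point): Centre of the gripping part of the clamp bar's knob, an upright black block with a red band, 16 mm (carrier x) x 24 mm (carrier y) x 30 mm high, standing free from 20 to 50 mm above the bench; this point is 37 mm above the bench. Axes as the carrier's. With the bar at rest it is at carrier x = -70, y = 0 mm.
- clamp_bar (a joint): How far the bar with its knob is drawn along the carrier's -x, m, 0 at rest to 0.032. A spring pulls it back: 4 N at 0, 12 N at 0.032. In its holding notch it reads 0.022, clamping trays about 0.006.
- clamp_knob (a joint): How far the knob stands sideways along the carrier's +y, m, 0 to 0.016; unsprung, slight friction. A tooth lets it move sideways only with the bar drawn beyond 0.026. To park: draw to about 0.030, move to 0.016, let forward; its pin drops behind the tooth and holds the bar at 0.022. To release: draw to 0.030, move back to 0, let forward.
- tray1_mid (a point): Centre (10.5 mm above its underside) of the bottom tray, which stays put. Yellow trays: foot 48 (x) x 64 (y) x 9 mm high, above it an open rim band 60 (x) x 76 (y) x 12 mm high with 3 mm walls; 70 g. Nested trays step up by 12 mm: each foot sits with 3 mm play in the hollow below, the band on the rim below.
- tray2_mid (a point): Centre of tray 2 of the stack (second from the bottom), 10.5 mm above its underside; same tray as tray1. x across the 60 mm width, the one to grip; y along the 76 mm length; z up. Its hollow is 54 x 70 mm, 12 mm deep, its floor 1.5 mm below this point.
- tray3_mid (a point): Centre of tray 3 of the stack, 10.5 mm above its underside; same tray and axes as tray2. Only the 12 mm rim band is to be gripped: it reaches from 1.5 mm below this point to 10.5 mm above it; fingers reaching lower also grip the next tray of the stack.
- tray4_mid (a point): Centre of tray 4, at first the top of the stack, 10.5 mm above its underside; same tray and axes as tray2 and tray3.
- lead_bend (a point): Where the fixed grey lead of the microscope leaves the bench top at the right. From here it rises, stiff, to the right and slightly away through a point 210 mm further right (-y), 25 mm further away and 370 mm high; from the robot's start pose draw the arm in towards the robot before swinging left past it.
- sink_a_mid (a point): Black finned heat sink, 40 x 40 x 22 mm, about 60 g, lying loose on the bench, fins up; point at its centre, 11 mm above its underside; z up, x and y parallel to its sides. Two or three of these are present.
- sink_b_mid (a point): Black finned heat sink, 40 x 40 x 22 mm, about 60 g, lying loose on the bench, fins up; point at its centre, 11 mm above its underside; z up, x and y parallel to its sides. Two or three of these are present.
- sink_c_mid (a point): Black finned heat sink, 40 x 40 x 22 mm, about 60 g, lying loose on the bench, fins up; point at its centre, 11 mm above its underside; z up, x and y parallel to its sides. Two or three of these are present.
Not all that is in view belongs to the job. Leave any orange or red look-alike of the part that bears tray1_mid alone.

How it is judged:
By the outcome, as a careful person would: the job done as asked, in the order asked, and still so for the second after the job is handed in, with the robot touching nothing.
Of sink_a, sink_b, sink_c only 2 to 3 are there at a start; the rules pass over those that are not, and their reading is None.
At some moment in a run one of sink_a, sink_b, sink_c may be knocked a few centimetres aside while the robot is not near it.
Once in a run the grip may slacken for a moment while it holds something.
It also fails if it takes over 210 s, if anything falls off the work surface, if the arm or the gripper's body presses on something with over 40 N, if the wrist force passes 120 N, or if a joint passes its speed limit or range.

## Working session

There is one attempt and no reset: what is moved stays moved. The work goes in short steps, each a Python script; the robot and the scene stay as the last script left them, time stands still between calls to the robot, and variables do not carry over. Pictures are saved under pics/ and viewed, at most 14 in all, crops included, and the job is handed in when it is done.

```bash
mkdir -p pics
python3 - <<'E'
from station import *
import cv2,numpy as np
np.set_printoptions(precision=4,suppress=True)
for n in("scene","side","wrist"):
    p=camera_params(n);im,d=snapshot(n);cv2.imwrite(f"pics/{n}0.png",im);np.save(f"pics/{n}0.npy",d)
    print(n,p["intrinsics"].tolist(),p["R"].tolist(),p["t"], -np.array(p["R"]).T@p["t"])
s=sense();print(s)
E
```

```text
scene [[411.3378642883143, 0.0, 279.4492608220494], [0.0, 411.3378642883143, 210.87110915925246], [0.0, 0.0, 1.0]] [[-0.903027083235723, -0.42871894700851265, -0.027242456179543302], [-0.16827978585170533, 0.4113764998963534, -0.8957964551206536], [0.3952518192450054, -0.8043441053485364, -0.4436288534062859]] [0.4999 0.0993 0.805 ] [0.15   0.821  0.4597]
side [[389.7232816442972, 0.0, 275.61557006751957], [0.0, 389.7232816442972, 211.15411159497512], [0.0, 0.0, 1.0]] [[0.9999336644655968, -0.0031236433602213807, 0.011086456627867806], [0.006102016132323859, -0.6726904664588252, -0.7398988456096743], [0.009768933796700104, 0.7399174137615397, -0.6726267826550691]] [-0.5394  0.0819  0.8461] [ 0.5306 -0.5726  0.6357]
wrist [[325.19226210127806, 0.0, 279.12544241546397], [0.0, 325.19226210127806, 211.25117901933953], [0.0, 0.0, 1.0]] [[-0.2770987425839264, -0.9608406494713992, 0.0012382171809104342], [-0.9134038928251828, 0.2638178397315093, 0.30998947725882875], [-0.29817715444045867, 0.08476670196946344, -0.9507391812726619]] [ 0.5485 -0.0393  0.3808] [0.2296 0.5051 0.3735]
{'time_s': 0.15, 'qpos': array([ 1.5746,  0.2556,  0.1073, -0.0003, -1.4239, -0.2846]), 'joint_vel': array([ 0.0013, -0.002 ,  0.0046,  0.0019, -0.0016, -0.0007]), 'joint_torque': array([ -0.0002, -38.6942,  23.8082,   5.3666,  -0.0046,  -0.    ]), 'eef_pos': array([0.1523, 0.5281, 0.2556]), 'tcp_rot': array([ 3.1092, -0.4395, -0.0002]), 'ft_force': array([ 0.4923,  0.3167, -0.0917]), 'moment': array([0.0085, 0.0494, 0.0283]), 'finger_force': 0.0, 'width': 0.08554369133518695}
```

View pics/scene0.png

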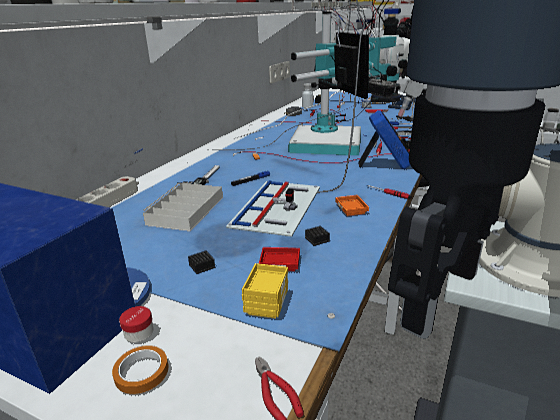

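View pics/side0.png

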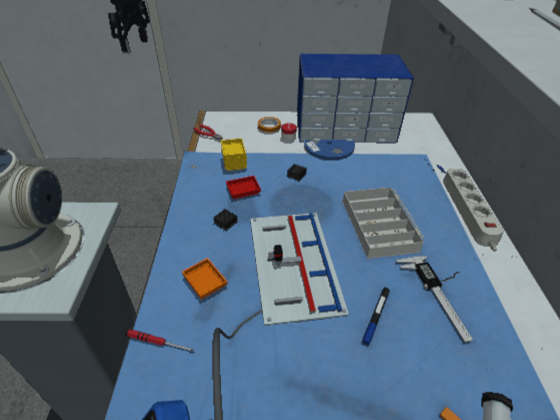

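```bash
cat > h.py <<'E'
from station import *
import cv2,numpy as np
from scipy.spatial.transform import Rotation as Ro
np.set_printoptions(precision=4,suppress=True)
def shot(n,name=None):
    p=camera_params(n);im,d=snapshot(n)
    if name: cv2.imwrite(f"pics/{name}.png",im)
    return im,d,p
def ray(p,n,uv):
    K=np.array(p["intrinsics"]);uv=np.atleast_2d(uv).astype(float)
    x=(uv-[K[0,2],K[1,2]])/K[0,0]
    if n=="wrist":
        r=np.linalg.norm(x,axis=1,keepdims=True)+1e-12
        v=np.c_[x/r*np.sin(r),np.cos(r)]
    else: v=np.c_[x,np.ones(len(x))]
    return -np.array(p["R"]).T@p["t"], v@np.array(p["R"])
def onplane(p,n,uv,z):
    o,v=ray(p,n,uv); return (o+v*((z-o[2])/v[:,2])[:,None])[:,:2]
def proj(p,n,X):
    K=np.array(p["intrinsics"]);c=np.atleast_2d(X)@np.array(p["R"]).T+p["t"]
    if n=="wrist":
        r=np.linalg.norm(c[:,:2],axis=1,keepdims=True);x=c[:,:2]/r*np.arctan2(r,c[:,2:])
    else: x=c[:,:2]/c[:,2:]
    return x*K[0,0]+[K[0,2],K[1,2]]
def down(yaw):  # tool z down, tool x at yaw in the world; closing line y at yaw-90
    return (Ro.from_euler('z',yaw)*Ro.from_rotvec([np.pi,0,0])).as_rotvec()
E
python3 - <<'E'
from h import *
im=cv2.imread("pics/side0.png");p=camera_params("side")
pts=dict(stack=(233,144,.055),red=(243,187,.01),orange=(205,279,.01),sinkA=(297,171,.022),sinkB=(225,217,.022),knob=(277,251,.05),lead=(262,312,0),c1=(251,217,.006),c2=(319,212,.006),c3=(346,314,.006),c4=(264,323,.006))
for k,(u,v,z) in pts.items(): print(k,onplane(p,"side",(u,v),z)[0])
cv2.imwrite("pics/crop1.png",cv2.resize(im[120:330,180:380],None,fx=2.85,fy=2.85,interpolation=cv2.INTER_CUBIC))
E
```

```text
stack [0.4237 0.3374]
red [0.4566 0.2067]
orange [ 0.398  -0.0872]
sinkA [0.5966 0.2607]
sinkB [0.4231 0.0814]
knob [ 0.5416 -0.0473]
lead [ 0.5133 -0.1565]
c1 [0.4816 0.099 ]
c2 [0.6439 0.118 ]
c3 [ 0.6702 -0.1641]
c4 [ 0.5176 -0.1836]
```

View pics/crop1.png

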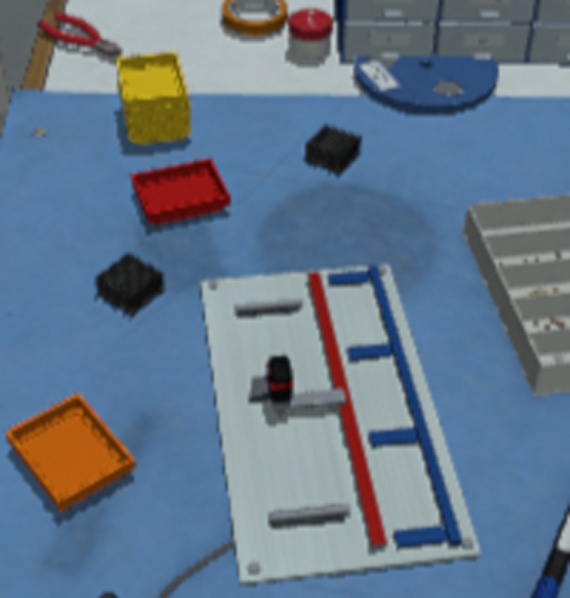

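Run:
```python
from h import *
import pickle
out=[]
for i,(P,y) in enumerate([((.45,.22,.30),0.),((.53,-.02,.28),0.125)]):
    reach(P,down(y)); wait(.3)
    s=sense();print(s["time_s"],s["eef_pos"],s["qpos"])
    im,d,p=shot("wrist",f"w{i}"); out.append((im,d,p))
pickle.dump(out,open("pics/w.pkl","wb"))
cv2.imwrite("pics/w01.png",cv2.resize(np.vstack([out[0][0],out[1][0]]),None,fx=.71,fy=.71))
```

```text
2.0333 [0.4498 0.2205 0.2999] [ 0.769   0.1478  0.0823 -0.     -1.5055  0.8026]
3.3833 [ 0.53   -0.0191  0.2801] [ 0.2593  0.2099  0.1094 -0.0001 -1.47    1.4379]
```

View pics/w01.png

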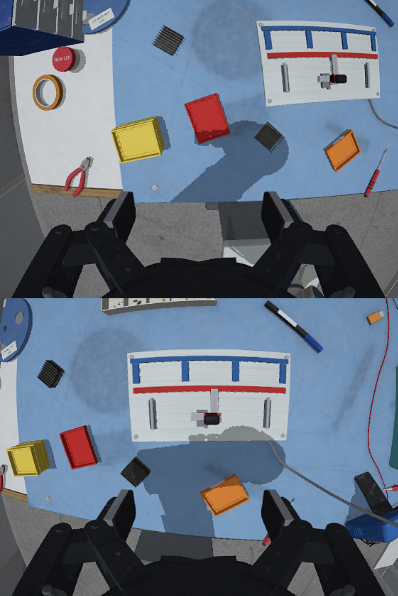

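```bash
cat >> h.py <<'E'
def cloud(im,d,p,n="wrist"):
    H,W=d.shape;uv=np.stack(np.meshgrid(np.arange(W),np.arange(H)),-1).reshape(-1,2)
    o,v=ray(p,n,uv);c=v@np.array(p["R"]).T
    X=o+v*(d.reshape(-1,1)/c[:,2:]);X[d.reshape(-1)<=0]=9
    return X.reshape(H,W,3)
def hsv(im): return cv2.cvtColor(im,cv2.COLOR_BGR2HSV)
def near(X,c,r): return np.linalg.norm(X[...,:2]-c,axis=-1)<r
def rect(P):
    (c,s,a)=cv2.minAreaRect((P[:,:2]*1000).astype(np.float32));return np.array(c)/1000,np.array(s),a
E
python3 - <<'E'
from h import *
import pickle
out=pickle.load(open("pics/w.pkl","rb"))
for im,d,p in out:
    X=cloud(im,d,p);h=hsv(im);H,S,V=h[...,0],h[...,1],h[...,2]
    b=near(X,(.5,.1),.3)&(H>95)&(H<125)&(V>120); print("bench z",np.percentile(X[b][:,2],[10,50,90]))
    for n,c in dict(A=(.5966,.2607),B=(.4231,.0814)).items():
        m=near(X,c,.045)&(V<90)
        t=m&(X[...,2]>.004)&(X[...,2]<.035)
        t=cv2.morphologyEx(t.astype(np.uint8),cv2.MORPH_OPEN,np.ones((3,3)))>0
        print(n,t.sum(),rect(X[t]),np.percentile(X[t][:,2],[5,50,95]))
    m=near(X,(.42,.34),.08)&(H>20)&(H<35)&(S>120);
    t=m&(X[...,2]>.04);print("stack",t.sum(),rect(X[t]),np.percentile(X[t][:,2],[5,50,95]),np.median(X[m&near(X,(.42,.34),.02)][:,2]))
    red=near(X,(.57,-.03),.16)&((H<6)|(H>174))&(S>150)&(X[...,2]<.02);print("bar",red.sum(),rect(X[red]),np.median(X[red][:,2]))
    blk=near(X,(.53,-.035),.05)&(V<60)&(X[...,2]>.043);print("knob",blk.sum(),rect(X[blk]),np.percentile(X[blk][:,2],[5,50,95]))
    ww=near(X,(.57,-.03),.2)&(S<50)&(V>150)&(abs(X[...,2]-.006)<.008);print("plate",rect(X[ww]),np.median(X[ww][:,2]))
    bl=near(X,(.57,-.03),.2)&(H>100)&(S>200)&(V<190)&(X[...,2]>.008)&(X[...,2]<.02);print("blue",bl.sum(),rect(X[bl]),np.median(X[bl][:,2]))
E
```

```text
bench z [-0.0007  0.0005  0.0062]
A 522 (array([0.5965, 0.2721]), array([39.3064, 38.079 ]), 58.13896942138672) [0.0043 0.0142 0.023 ]
B 263 (array([0.4235, 0.0864]), array([40.4766, 38.2075]), 51.83060836791992) [0.0042 0.0055 0.0227]
stack 3217 (array([0.4259, 0.3244]), array([60.8932, 76.0969]), 11.76730728149414) [0.0442 0.0461 0.0575] 0.045563904383349896
bar 968 (array([ 0.5913, -0.0326]), array([  9.4538, 262.4616]), 7.800095558166504) 0.014223337829022409
knob 169 (array([ 0.5452, -0.0371]), array([14.3657, 22.1483]), 7.091837406158447) [0.0453 0.0496 0.0513]
plate (array([ 0.5401, -0.043 ]), array([240.8334, 291.1034]), 7.68674898147583) 0.006235007896638556
blue 79 (array([ 0.6212, -0.0279]), array([ 35.1688, 267.2247]), 7.701443195343018) 0.010029696959523549
bench z [-0.0005  0.0008  0.0069]
A 799 (array([0.5974, 0.2709]), array([39.6073, 39.039 ]), 57.32556915283203) [0.0063 0.0181 0.0228]
B 943 (array([0.4242, 0.0849]), array([40.1647, 40.7287]), 52.30630874633789) [0.0069 0.0193 0.0229]
stack 1768 (array([0.4265, 0.3247]), array([61.6437, 79.5597]), 11.255903244018555) [0.0436 0.0465 0.0577] 0.04585297568900043
bar 1561 (array([ 0.5914, -0.033 ]), array([  9.5142, 260.4043]), 7.810974597930908) 0.01440125441674478
knob 23012 (array([ 0.5404, -0.0355]), array([99.6451, 28.9756]), 87.37359619140625) [0.2912 0.34   0.3554]
plate (array([ 0.6251, -0.0288]), array([254.7614, 289.1323]), 7.313154697418213) 0.00640121260089252
blue 30 (array([ 0.6334, -0.0393]), array([ 97.5045, 265.1324]), 29.422607421875) 0.012285726244711692
```

```bash
cat >> h.py <<'E'
CY=np.deg2rad(7.8);CO=np.array([.6141,-.0293])
CR=np.array([[np.cos(CY),-np.sin(CY)],[np.sin(CY),np.cos(CY)]])
def car(x,y,z): return np.r_[CO+CR@[x,y],z]
YC=CY-np.pi/2   # tool yaw closing along carrier x
def st(tag=""):
    s=sense();print(tag,"t%.1f"%s["time_s"],s["eef_pos"],"F",s["ft_force"],"w%.4f"%s["width"],"ff%.1f"%s["finger_force"])
    return s
def tips():
    """lowest gripper points near the TCP in the side view"""
    im,d,p=shot("side");X=cloud(im,d,p,"side");e=sense()["eef_pos"];V=im.max(-1)
    m=near(X,e[:2],.07)&(V<110)&(X[...,2]>e[2]-.04)&(X[...,2]<e[2]+.05)
    print("tip below tcp",e[2]-np.percentile(X[m][:,2],[0,1,2,5]) if m.any() else None)
E
python3 - <<'E'
from h import *
tips()
reach(car(-.07,0,.15),down(YC));wait(.2);tips()
im,d,p=shot("wrist","w2");X=cloud(im,d,p)
b=near(X,car(-.07,0,0)[:2],.04)&(im.max(-1)<80)&(X[...,2]>.04)&(X[...,2]<.056)
c,s,a=rect(X[b]);print("knob",b.sum(),c,s,a,"carrier",CR.T@(c-CO))
h=hsv(im);r=near(X,car(-.02,0,0)[:2],.16)&((h[...,0]<6)|(h[...,0]>174))&(h[...,1]>150)&(X[...,2]<.02)
c,s,a=rect(X[r]);print("bar",c,s,a,"carrier",CR.T@(c-CO))
st()
E
```

```text
tip below tcp [0.0124 0.0112 0.0103 0.0075]
tip below tcp [0.013  0.0098 0.0075 0.0036]
knob 666 [ 0.5449 -0.0402] [15.2608 22.7841] 7.7366943359375 carrier [-0.07   -0.0014]
bar [ 0.5913 -0.0329] [ 10.0513 261.494 ] 7.714545726776123 carrier [-0.0231 -0.0005]
 t5.1 [ 0.5449 -0.0387  0.1502] F [-0.7695  0.4339  0.0466] w0.0854 ff0.0
```

View pics/w2.png

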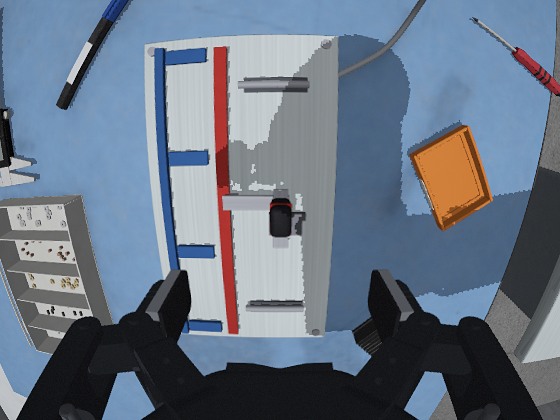

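```bash
sed -i 's/CO=np.array(.*)$/CO=np.array([.6142,-.0303])/' h.py
python3 - <<'E'
from h import *
movel(car(-.07,0,.049),down(YC),feed=.12);st("down")
grab(50);st("grab");tips()
for x,y in [(-.100,0),(-.1005,.0165),(-.092,.0165)]:
    movel(car(x,y,.049),feed=.04);wait(.2);s=st((x,y));print("F carrier",CR.T@s["ft_force"][:2], "tcp carrier",CR.T@(s["eef_pos"][:2]-CO))
E
```

```text
down t6.1 [ 0.5455 -0.0398  0.0497] F [-0.3217 -0.4597  1.0094] w0.0855 ff0.0
grab t6.8 [ 0.5444 -0.0399  0.0493] F [-4.1257  0.3694  5.0693] w0.0152 ff50.3
tip below tcp [0.0396 0.0384 0.0376 0.0364]
(-0.1, 0) t7.9 [ 0.5186 -0.043   0.0493] F [ 9.9644  1.0505 -7.6016] w0.0150 ff48.9
F carrier [10.0148 -0.3115] tcp carrier [-0.0964  0.0003]
(-0.1005, 0.0165) t8.7 [ 0.5159 -0.0275  0.0493] F [10.0173 -2.1189 -8.3179] w0.0151 ff49.1
F carrier [ 9.637  -3.4588] tcp carrier [-0.0971  0.0162]
(-0.092, 0.0165) t9.3 [ 0.5209 -0.0269  0.0492] F [-0.4875 -3.4539  4.029 ] w0.0153 ff54.1
F carrier [-0.9518 -3.3558] tcp carrier [-0.092   0.0161]
```

```bash
cat >> h.py <<'E'
def carcheck():
    im,d,p=shot("wrist","c%d"%int(sense()["time_s"]*10));X=cloud(im,d,p);h=hsv(im)
    b=near(X,car(-.085,.008,0)[:2],.04)&(im.max(-1)<80)&(X[...,2]>.04)&(X[...,2]<.056)
    if b.any():
        c,s,a=rect(X[b]);print("knob",s,a,CR.T@(c-CO))
    r=near(X,car(-.03,0,0)[:2],.16)&((h[...,0]<6)|(h[...,0]>174))&(h[...,1]>150)&(X[...,2]<.02)
    c,s,a=rect(X[r]);print("bar",s,a,CR.T@(c-CO))
E
python3 - <<'E'
from h import *
gripper_open();st("open")
movel(car(-.092,.016,.15),feed=.2);wait(.2);carcheck()
E
```

```text
open t9.9 [ 0.5208 -0.0264  0.049 ] F [ 0.8215 -0.3776 -0.3597] w0.0857 ff0.0
knob [15.1979 22.2938] 8.059826850891113 [-0.091   0.0156]
bar [  9.99  261.161] 7.770437240600586 [-0.0445  0.0007]
```

```bash
cat >> h.py <<'E'
def stackpose(zmin,name=None,c=(.426,.3245)):
    im,d,p=shot("wrist",name);X=cloud(im,d,p);h=hsv(im)
    m=near(X,c,.07)&(h[...,0]>20)&(h[...,0]<35)&(h[...,1]>120)&(X[...,2]>zmin)&(X[...,2]<.08)
    t=m&(X[...,2]>np.percentile(X[m][:,2],97)-.006)
    c,s,a=rect(X[t]);
    if s[0]>s[1]: a-=90
    print("stack",c,s,a,"top",np.percentile(X[m][:,2],[50,97,99]));return c,np.deg2rad(a)
E
python3 - <<'E'
from h import *
ys=np.deg2rad(11.6)-np.pi/2
reach((.44,.30,.20),down(ys));wait(.2)
c,a=stackpose(.04)
reach((*c,.12),down(a-np.pi/2))
movel((*c,.0655),feed=.1);st("down")
grab(40);st("grab")
movel((*c,.10),feed=.05);st("up")
movel((*c,.16),feed=.15);wait(.1);st("up2")
shot("wrist","t1");shot("side","s1")
a=cv2.imread("pics/t1.png");b=cv2.imread("pics/s1.png")
cv2.imwrite("pics/v1.png",np.hstack([cv2.resize(a,(400,300)),cv2.resize(b[90:240,150:350],(400,300))]))
E
```

```text
stack [0.4249 0.3246] [59.6009 75.9158] 11.811052322387695 top [0.0461 0.0579 0.0583]
down t13.5 [0.4256 0.325  0.0667] F [-0.012   0.2959 -0.2246] w0.0855 ff0.0
grab t13.9 [0.4254 0.3251 0.0667] F [-1.2795 -0.7897  4.6525] w0.0585 ff43.3
up t14.7 [0.4247 0.3244 0.0997] F [-0.3007 -1.0066 -1.3994] w0.0586 ff43.0
up2 t15.4 [0.4241 0.3239 0.1584] F [ 0.7649 -0.0485 -1.2962] w0.0585 ff43.1
```

View pics/v1.png

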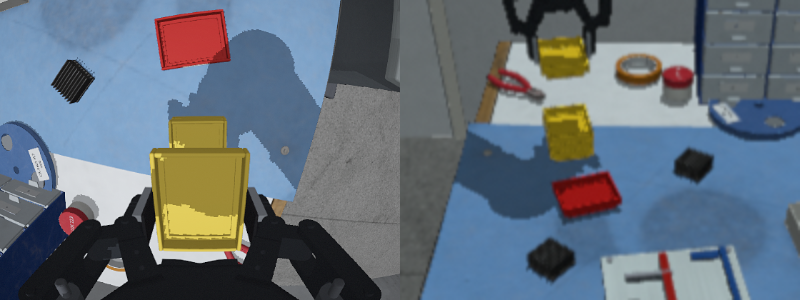

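```bash
cat >> h.py <<'E'
def heldtray(name=None):
    im,d,p=shot("wrist",name);X=cloud(im,d,p);h=hsv(im);e=sense()["eef_pos"]
    m=near(X,e[:2],.06)&(h[...,0]>18)&(h[...,0]<36)&(h[...,1]>100)&(X[...,2]>e[2]-.035)&(X[...,2]<e[2]+.01)
    z=np.percentile(X[m][:,2],98);t=m&(X[...,2]>z-.007)
    c,s,a=rect(X[t])
    if s[0]>s[1]: a-=90
    print("tray",c,s,a,"rim below tcp",e[2]-z,"off",c-e[:2]);return c,s,a,z
def place_tray(y):
    reach(car(-.008,y,.11),down(YC));wait(.2);st("over")
    c,s,a,z=heldtray();e=sense()["eef_pos"]
    off=c-e[:2]; off=off if np.linalg.norm(off)<.008 else off*0
    dz=e[2]-z                      # tcp above rim top; rim top on plate: .006+.021
    T=car(-.008,y,0)[:2]-off
    yaw=YC-np.deg2rad(a-np.rad2deg(CY)) if abs(a-np.rad2deg(CY))<5 else YC
    movel((*T,.05),down(yaw),feed=.12)
    movel((*T,.027+dz+.001),down(yaw),feed=.04);wait(.2);st("set")
    movel((*T,.027+dz-.0005),down(yaw),feed=.02);wait(.2);st("set2")
E
python3 - <<'E'
from h import *
place_tray(.084)
E
```

```text
over t16.9 [0.5948 0.0531 0.1104] F [-0.1298  0.7943 -0.4846] w0.0590 ff43.0
tray [0.5953 0.0529] [60.4682 76.5071] 7.693371295928955 rim below tcp 0.008727412227759412 off [ 0.0005 -0.    ]
set t18.3 [0.5945 0.052  0.0368] F [-0.0036  0.861   0.9015] w0.0589 ff43.2
set2 t18.7 [0.5945 0.0519 0.0367] F [-4.5943  0.8051  9.3058] w0.0588 ff44.2
```

```bash
cat >> h.py <<'E'
def findsink(c,name=None):
    im,d,p=shot("wrist",name);X=cloud(im,d,p)
    t=near(X,c,.07)&(im.max(-1)<90)&(X[...,2]>.006)&(X[...,2]<.03)
    t=cv2.morphologyEx(t.astype(np.uint8),cv2.MORPH_OPEN,np.ones((3,3)))
    n,l,S,_=cv2.connectedComponentsWithStats(t);k=1+np.argmax(S[1:,4]);m=l==k
    c,s,a=rect(X[m]);print("sink",m.sum(),c,s,a,"z",np.percentile(X[m][:,2],[50,98]));return c,a
def pick_sink(c0):
    reach((*(np.array(c0)*.98),.20),down(YC+.8));wait(.2)
    c,a=findsink(c0,"sk%d"%(c0[0]*1000))
    yaw=np.deg2rad(a)
    yaw=min([yaw-np.pi/2,yaw],key=lambda y:abs(y+.6))
    reach((*c,.09),down(yaw));wait(.1);c2,_=findsink(c)
    if np.linalg.norm(c2-c)<.004: c=(c+c2)/2
    movel((*c,.0355),feed=.08);wait(.15);st("down")
    grab(35);st("grab")
    movel((*c,.08),feed=.06);movel((*c,.14),feed=.15);wait(.1);st("up")
E
python3 - <<'E'
from h import *
gripper_open();e=sense()["eef_pos"];movel((*e[:2],.14),feed=.15);wait(.2)
heldc=car(-.008,.084,0)[:2]
im,d,p=shot("wrist","p1");X=cloud(im,d,p);h=hsv(im)
m=near(X,heldc,.06)&(h[...,0]>18)&(h[...,0]<36)&(h[...,1]>100)
z=np.percentile(X[m][:,2],98);t=m&(X[...,2]>z-.006);c,s,a=rect(X[t]);print("placed",CR.T@(c-CO),s,a,z)
pick_sink((.597,.2715))
E
```

```text
placed [-0.0034  0.084 ] [75.0621 75.9895] 7.959490776062012 0.028035089707548123
sink 1635 [0.5976 0.272 ] [39.3269 37.9045] 57.70624542236328 z [0.0179 0.0232]
sink 3749 [0.5976 0.2721] [39.4959 38.2046] 57.67947769165039 z [0.0194 0.023 ]
down t23.0 [0.598  0.2723 0.0363] F [-0.8125  0.7053  0.0518] w0.0854 ff0.0
grab t23.5 [0.5978 0.2722 0.0358] F [ 0.9528 -0.5138  2.3419] w0.0388 ff36.6
up t25.0 [0.5967 0.2717 0.138 ] F [-0.6955  0.5692 -0.632 ] w0.0390 ff36.3
```

Run:
```python
from h import *
shot("wrist","g1")
a=cv2.imread("pics/p1.png");b=cv2.imread("pics/g1.png")
cv2.imwrite("pics/v2.png",np.hstack([cv2.resize(a,(400,300)),cv2.resize(b,(400,300))]))
```

```text
(no output)
```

View pics/v2.png

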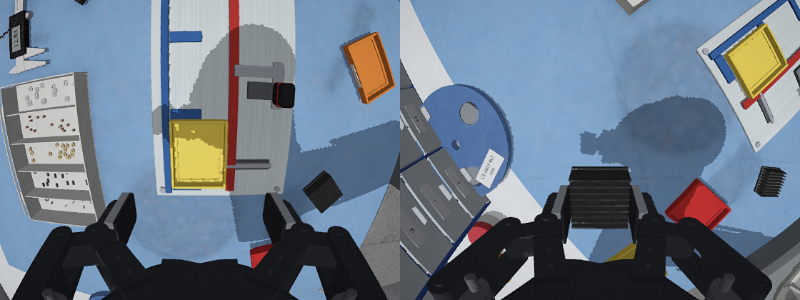

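```bash
cat >> h.py <<'E'
def place_sink(y,x=-.009):
    P=lambda z:car(x,y,z)
    reach(P(.12),down(CY));wait(.1);s=st("over")
    if s["width"]<.03: print("LOST");return
    im,d,p=shot("wrist");X=cloud(im,d,p);e=s["eef_pos"]
    movel(P(.07),feed=.12);movel(P(.0505),feed=.04);wait(.25);st("set")
    gripper_open();movel(P(.15),feed=.15);wait(.2)
    im,d,p=shot("wrist","ps%d"%(y*1000));X=cloud(im,d,p)
    t=near(X,P(0)[:2],.035)&(im.max(-1)<80)&(X[...,2]>.02)&(X[...,2]<.05)
    if t.any(): c,s,a=rect(X[t]);print("sink at",CR.T@(c-CO),s,a,np.percentile(X[t][:,2],[5,50,95]))
    carcheck()
E
python3 - <<'E'
from h import *
place_sink(.084)
E
```

```text
over t26.1 [0.5941 0.0528 0.1199] F [-0.2487 -0.0645 -0.4636] w0.0386 ff36.3
set t27.6 [0.5937 0.0517 0.0508] F [-3.6722  0.1668  4.4156] w0.0391 ff36.9
sink at [-0.0095  0.0829] [38.8972 39.3134] 7.917900085449219 [0.0272 0.0338 0.0377]
knob [15.337  22.8141] 8.130585670471191 [-0.0897  0.0175]
bar [ 10.5144 261.0147] 7.839073657989502 [-0.0441  0.0004]
```

View pics/ps84.png

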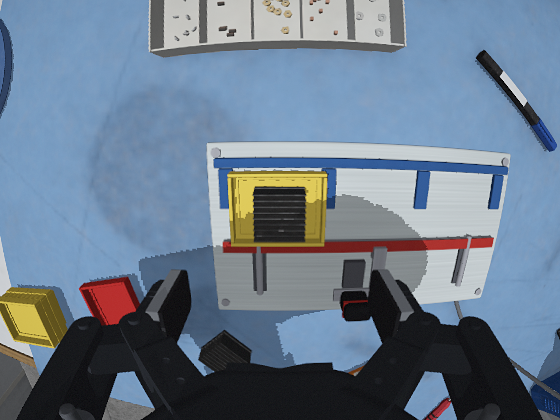

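Run:
```python
from h import *
ys=np.deg2rad(11.6)-np.pi/2
reach((.50,.20,.20),down(YC+.4))
reach((.44,.30,.20),down(ys));wait(.2)
c,a=stackpose(.028)
reach((*c,.12),down(a-np.pi/2))
movel((*c,.054),feed=.1);wait(.2);st("down")
grab(40);st("grab")
movel((*c,.09),feed=.05);movel((*c,.15),feed=.15);wait(.1);st("up2")
shot("side","s2")
place_tray(0)
shot("side","s3")
a=cv2.imread("pics/s2.png");b=cv2.imread("pics/s3.png")
cv2.imwrite("pics/v3.png",np.hstack([cv2.resize(a[90:240,150:350],(400,300)),cv2.resize(b[120:345,150:450],(400,300))]))
```

```text
stack [0.4262 0.3247] [59.2993 76.4314] 12.327794075012207 top [0.0341 0.0459 0.0464]
down t32.9 [0.4265 0.325  0.0547] F [-0.4555 -0.1154 -0.487 ] w0.0854 ff0.0
grab t33.3 [0.4265 0.3249 0.0546] F [-0.6435  0.1683  4.5978] w0.0589 ff43.4
up2 t34.8 [0.4255 0.324  0.1484] F [ 0.4811 -0.9334 -0.8323] w0.0593 ff43.1
over t36.5 [ 0.6063 -0.0303  0.1102] F [-0.0404  0.5576 -0.7796] w0.0588 ff43.1
tray [ 0.6069 -0.0306] [60.7538 76.4016] 8.2811279296875 rim below tcp 0.008642891251161022 off [ 0.0006 -0.0001]
set t37.9 [ 0.6057 -0.0313  0.0366] F [-0.0572 -0.1887 -0.4002] w0.0591 ff43.1
set2 t38.4 [ 0.6058 -0.0313  0.0366] F [-2.6051  1.2992  8.8763] w0.0589 ff44.1
```

View pics/v3.png

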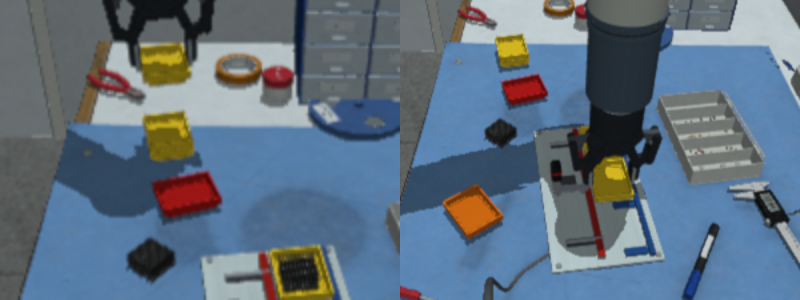

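Run:
```python
from h import *
gripper_open();e=sense()["eef_pos"];movel((*e[:2],.16),feed=.15)
pick_sink((.424,.085))
```

```text
sink 1667 [0.4237 0.0853] [39.1046 38.0052] 51.184749603271484 z [0.0181 0.0233]
sink 3785 [0.4236 0.0854] [39.5412 38.6468] 51.272613525390625 z [0.0194 0.0231]
down t42.6 [0.424  0.0856 0.036 ] F [0.8941 0.4039 0.2918] w0.0856 ff0.0
grab t43.1 [0.4239 0.0854 0.0358] F [-0.851  -0.5189  3.5317] w0.0390 ff35.6
up t44.6 [0.4227 0.0849 0.1386] F [ 0.3938 -0.2202 -0.6013] w0.0391 ff35.3
```

Run:
```python
from h import *
place_sink(0)
```

```text
over t45.8 [ 0.6049 -0.0308  0.1202] F [-0.7737  0.2909 -1.0617] w0.0387 ff35.3
set t47.3 [ 0.6051 -0.0315  0.0508] F [-2.8397  2.4201  5.7793] w0.0390 ff36.0
sink at [-0.0094 -0.0011] [38.9706 39.3436] 7.969855308532715 [0.0261 0.0336 0.0378]
knob [15.2888 23.5896] 9.434330940246582 [-0.09    0.0164]
bar [ 10.5441 261.6111] 7.881948471069336 [-0.044   0.0005]
```

View pics/ps0.png

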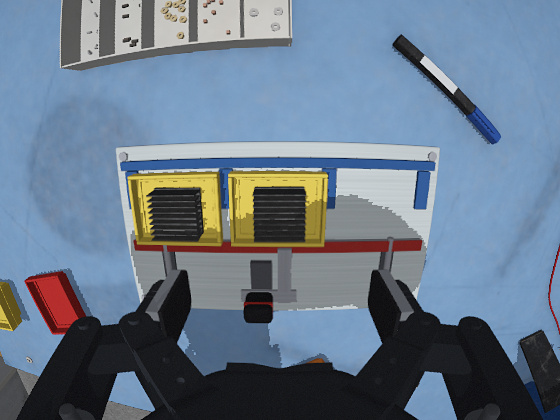

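Run:
```python
from h import *
reach(car(-.0915,.0165,.14),down(YC));wait(.1)
movel(car(-.0915,.0165,.049),feed=.1);wait(.1);st("down")
grab(60);st("grab")
for x,y,f in [(-.1035,.016,.04),(-.1035,-.0005,.04),(-.090,-.0005,.03),(-.077,-.0005,.02)]:
    movel(car(x,y,.049),feed=f);wait(.25);s=st((x,y));print("F carrier",CR.T@s["ft_force"][:2], "tcp carrier",CR.T@(s["eef_pos"][:2]-CO))
```

```text
down t51.6 [ 0.5219 -0.0263  0.0497] F [-0.2623 -0.5984  0.2097] w0.0855 ff0.0
grab t52.3 [ 0.5209 -0.0265  0.0491] F [-2.3554  0.2942  2.3315] w0.0150 ff62.5
(-0.1035, 0.016) t53.0 [ 0.5131 -0.0276  0.0492] F [12.072   0.3146 -9.3896] w0.0149 ff60.7
F carrier [12.003  -1.3266] tcp carrier [-0.0998  0.0164]
(-0.1035, -0.0005) t53.8 [ 0.5155 -0.0435  0.0492] F [ 10.6645   2.8711 -10.0179] w0.0150 ff60.7
F carrier [10.9555  1.3972] tcp carrier [-0.0996  0.0003]
(-0.09, -0.0005) t54.6 [ 0.528  -0.0418  0.0491] F [ 7.7087  2.8905 -7.2639] w0.0151 ff61.1
F carrier [8.0296 1.8176] tcp carrier [-0.087   0.0003]
(-0.077, -0.0005) t55.7 [ 0.5383 -0.0405  0.0491] F [ 0.6507  5.4986 -0.3715] w0.0148 ff62.1
F carrier [1.3909 5.3594] tcp carrier [-0.0766  0.0002]
```

Run:
```python
from h import *
gripper_open();wait(.2)
e=sense()["eef_pos"];movel((*e[:2],.16),feed=.12)
reach(car(-.06,.03,.20),down(CY));wait(.3);carcheck()
im,d,p=shot("wrist","fin");X=cloud(im,d,p);h=hsv(im);x=(X[...,:2]-CO)@CR
for y in(.084,0):
    B=(abs(x[...,1]-y)<.0405)&(abs(x[...,0])<.045)
    t=B&(h[...,0]>20)&(h[...,0]<33)&(h[...,1]>140)&(X[...,2]>.021)&(X[...,2]<.035)
    c,s,a=rect(X[t]);print("tray",CR.T@(c-CO),s,a,np.percentile(X[t][:,2],97))
    t=B&(im.max(-1)<80)&(X[...,2]>.02)&(X[...,2]<.05)
    c,s,a=rect(X[t]);print("sink",CR.T@(c-CO),s,a,np.percentile(X[t][:,2],97))
st()
```

```text
knob [15.171  22.8555] 8.994664192199707 [-0.0751  0.0012]
bar [  9.5552 261.0162] 7.854002952575684 [-0.0288  0.0002]
tray [-0.      0.0841] [59.2978 75.9755] 7.714435577392578 0.028572317725903525
sink [-0.0022  0.0741] [38.2748 55.8784] 7.469450950622559 0.038098843275877696
tray [-0.      0.0003] [59.2044 75.4927] 7.90763521194458 0.028716469979662776
sink [-0.002  -0.0005] [37.8226 38.5541] 8.842714309692383 0.038090330273198525
 t59.4 [ 0.5507 -0.0088  0.2   ] F [-0.4226 -0.4367  0.0429] w0.0852 ff0.0
```

View pics/fin.png

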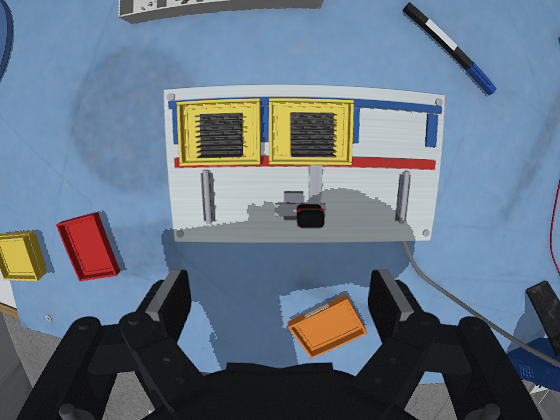

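```bash
python3 -c "
from h import *
print(job_done())"
```

```text
the job is handed in; nothing more can be done
None
```

Job handed in: I found two heat sinks on the bench, and each now lies in its own yellow tray in bays 1 and 2, clamped squarely against the fence with the bar out of its notch and the other two trays still nested; robot time was about 60 s of the 210 s.

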